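# Push a filled sweets box down the weighing lane and print its weight

## Robot

A 6-joint arm with a two-finger parallel gripper is mounted at the origin on the work surface. World frame = base frame: x ahead of the robot, y to its left, z up, the work surface at z = 0. Lengths are in m, angles in rad, forces in N, time in s.
With the tool pointing down it reaches from about 0.3 to 0.775 m from the base axis. Payload 14.6 kg.
Tool frame: the origin (TCP) lies between the finger pads; the fingertips stand 22 mm ahead of it and the grasp point (between the pads) lies 3 mm ahead of it (ctrl.tip_reach is the distance from the TCP to the fingertips, in m); z points along the fingers, y is the direction in which the jaws open and shut (so a half turn about z gives the same grasp; the last joint's range is limited). The gripper opens to 94 mm and grips with 3 to 60 N. Pads are 16 mm wide; open, the fingers measure 119 mm over their backs; the gripper's body (75 mm by 177 mm) begins 78 mm behind the grasp point.
Start: joints at [1.173, 0.3, 1.521, -0, 1.321, -0.067], TCP at [0.179, 0.52, 0.207] pointing down, gripper open.
Joint ranges: [-3.03, 3.03], [-0.79, 2.21], [0.23, 2.52], [-1.04, 4.18], [0, 3.07], [-2.55, 2.55]. Speed limits (rad/s): [2.22, 2.22, 2.57, 3.14, 3.14, 3.14].

## Interface

Orientations are given as [roll, pitch, yaw] about the fixed x, y, z axes, in that order (R = Rz(yaw) Ry(pitch) Rx(roll)).
In Python, from station import ctrl gives the robot as it stands. The module is installed in compiled form; this text tells all that it offers.
- The arm moves only by the shell command python3 -m creep 'ROWS' [OPENING] [FORCE]. ROWS is a JSON object of lists of equal length, an entry for each row: "xyz": the shift along the tool's x, y, z in mm, a list of three; "spin": the turn about the tool's z in rad. In form: {"xyz": [[tx, ty, tz], ...], "spin": [spin, ...]}. A call has 1 to 5 rows; each row shifts and turns the commanded pose from where the row before left it, along the tool's axes as they then stand; what a row does not reach is not made up. A row lasts 1/8 s, in which the tool goes at most 62.5 mm and 10.7 degrees, less where a joint would pass 70% of its speed; a pose out of reach is approached as far as the arm can. A call with a gripper value outside its range is refused whole. OPENING is the finger opening in mm, from 0 to 94, set as the call begins (- or left out, the last holds). The fingers move at their own pace and stop on an object; FORCE is the grip in N (left out, the last holds). Time passes only in rows, so rows that do not move let the fingers close. It gives the time, the measured TCP pose, the force and the opening at its end, in the units of the state.
- ctrl.get_obs(): the state, without advancing time (a new reading comes with each control period).
- ctrl.camera(name): name is "scene" or "top" or "wrist"; returns the picture (384x512x3 uint8, red, green, blue); there is no depth.
- ctrl.camera_model(name): a dict with "fx", "fy", "cx", "cy" (pixels), "k1" (the pictures are not rectified: a ray, as slopes to the right and down, at radius r is drawn at 1 + k1 r^2 times it, then the intrinsics apply), "R" (3x3) and "t" (3): a world point X has camera coordinates R X + t. Camera axes: x right, y down, z forward; pixel columns grow to the right and rows downward; lengths in m; the calibration is good to about 2 mm. A picture is of the moment at which its call begins: read the wrist's pose just before it. camera_model takes no time and is no camera call; for the wrist camera it gives the pose at the moment of the call.
- ctrl.hand_in(): hands the job in, once; it reports no verdict.
The state is a dict: "time_s": time; "qpos": joint angles; "joint_vel": joint speeds; "tau": joint torques, N m; "ee_pos": TCP position; "eef_rot": TCP orientation; "force": force on the tool from outside, world axes, zero at the start; "moment": the same for the moment, N m; "grip_width": finger opening in m.
Only numpy, scipy, OpenCV 4.12 (cv2) and the standard library are available. Lean on these libraries where they do the work, as an engineer would, in place of code of your own. Each camera call takes 0.05 s, during which the arm holds its last target.

## Task

A filled sweets box stands crooked on the infeed plate of the weighing lane: straighten it and push it with the fingertips down the lane between the two guide rails, until it stands square and wholly on the scale's pan, carried by the pan alone. Neither the box nor the gripper may touch a rail at any time, and the box is only pushed, never lifted or tipped. Once it stands there untouched, press the green key in front of the scale fully down to print its weight, let the key come up and draw clear, leaving the grey key and everything else on the worktop alone.

Things in the scene. Friction and masses are not known exactly. Their poses are not given: they have to be found in the camera images.
- lane: The fixed weighing lane: steel infeed plate, white bench scale, outfeed plate. Origin on the worktop (z = 0) on the lane's centre line; y runs along the lane, the way the box is pushed; x across it, away from the robot. In mm here: infeed plate x -115 to 115, y -375 to 26, top 50 high; 4 gap; pan y 30 to 230, top 49; 4 gap; outfeed plate x -75 to 75, y 234 to 330, top 48.
- pan: The scale's weighing pan, a flat bare aluminium plate 160 mm across the lane and 200 mm along it, fixed (it does not give), 1 mm lower than the infeed plate. Origin in the middle of its top face; axes as the lane's.
- pan_centre (a point): Middle of the pan's top face, 49 mm above the worktop; axes as the lane's.
- rail_near: Guide rail on the robot's side: round steel bar 10 mm thick, inner face 66 mm from the lane's centre line, its top 77 mm above the worktop. Straight from y -105 to 315 mm (lane frame); before that, to y -155, its end flares 22 mm outward. Posts outside it, 90 to 98 mm from the centre line at y -75 and 285, reach 88 mm up. Its pose is the lane's own origin and axes.
- rail_far: The other guide rail, mirror image of the near one across the lane's centre line; the free width between the rails is 132 mm. Its pose is the lane's own origin and axes.
- sweets_box: Loose rigid closed box of cream card, purple band round its rear end, window of red sweets on top; 104 mm wide (x), 140 long (y), 42 tall, 0.3 to 0.6 kg. Origin: centre of its underside. It starts flat on the infeed plate before the rails' mouth, its y axis roughly along the lane's y (up to 0.25 rad askew, up to 22 mm off the centre line).
- box_centre (a point): Centre of the sweets box, 21 mm above its underside; axes as the box's.
- print_key (a joint): Travel of the green print key in m: 0 up, 0.005 fully down; spring, about 4 N to bottom, comes up by itself.
- print_key_top (a point): Middle of the green key's top face; round, 28 mm across, pressed straight down. It sits on the low white key panel on the robot's side of the scale (panel 70 x 226 mm, 38 mm high), 118 mm from the lane's centre line, at the end farther along the lane. A small tilted display (top 50 mm high) lies between the keys.
- zero_key (a joint): Travel of the grey zero key in m: 0 up, 0.005 down. To be left alone; it sits on the same panel 150 mm back along the lane from the green key.
- sugar_jar: clear lidded glass jar of sugar, 62 mm across, 95 mm tall. Bystander, loose; origin at the centre of its underside.
- jelly_bowl: small glass bowl of set red jelly, 104 mm across the rim, 45 mm tall. Bystander, loose; origin at the centre of its underside.
- pectin_tin: round tin, 72 mm across, 80 mm tall. Bystander, loose; origin at the centre of its underside.
- mixer_lid: round black plastic mixer lid with a short tab, 144 mm across, 32 mm tall, lying flat. Bystander, loose; origin at the centre of its underside.
- spatula: spatula with grey handle, 250 mm long, lying flat. Bystander, loose; origin on its underside.
Not all that is in view belongs to the job. What is shaped like the sweets_box but yellow is not meant.

How it is judged:
By the outcome, as a careful person would: the job done as asked, in the order asked, and still so for the second after the job is handed in, with the robot touching nothing.
It also fails if it takes over 72 s, if anything falls off the work surface, if the arm or the gripper's body presses on something with over 40 N, if the wrist force passes 120 N, or if a joint passes its speed limit or range.

## Working session

There is one attempt and no reset: what is moved stays moved. The work goes in short steps, Python scripts to look and compute and a shell command to move; the robot and the scene stay as the last step left them, time stands still between calls to the robot, and variables do not carry over. Pictures are saved under pics/ and viewed, and the job is handed in when it is done.

```bash
mkdir -p pics; ls; python3 - <<'E'
from station import ctrl
import cv2
o=ctrl.get_obs(); print(o)
for n in("scene","top"):
    im=ctrl.camera(n); cv2.imwrite(f"pics/{n}0.png",im[:,:,::-1])
    m=ctrl.camera_model(n); print(n,m)
E
```

```text
pics
{'time_s': 0.0, 'qpos': array([ 1.17341274e+00,  3.00472247e-01,  1.52159751e+00,  1.53123953e-05,
        1.32066414e+00, -6.66099467e-02]), 'joint_vel': array([ 0.00077392,  0.0013188 ,  0.00115779, -0.00068265,  0.00038553,
       -0.00246029]), 'tau': array([ 1.02352151e-03, -5.31776798e+01, -3.52749896e+01,  7.09126191e-02,
        2.40256899e-02, -7.01363865e-05]), 'ee_pos': array([0.17853003, 0.51994488, 0.20627874]), 'eef_rot': array([-3.14045493e+00, -9.07604387e-05,  2.81081516e+00]), 'force': array([-1.24485774, -0.59007771,  0.13875594]), 'moment': array([-0.0209406 ,  0.0355018 , -0.01811547]), 'grip_width': 0.09425871046673442}
scene {'fx': 498.2890743689775, 'fy': 498.2890743689775, 'cx': 249.6584784916639, 'cy': 193.23719975432624, 'k1': -0.19814493645005082, 'R': array([[-0.2047826 ,  0.9785798 ,  0.02111059],
       [ 0.6415317 ,  0.15047701, -0.75219263],
       [-0.73925717, -0.14049285, -0.65860503]]), 't': array([ 0.04706685, -0.21016588,  2.22661722])}
top {'fx': 414.3777347494582, 'fy': 414.3777347494582, 'cx': 252.44578879386341, 'cy': 190.88770954528496, 'k1': -0.06984708778597602, 'R': array([[-0.01967025, -0.99945645, -0.02645547],
       [-0.98426337,  0.02400531, -0.17506957],
       [ 0.17560948,  0.02259548, -0.98420057]]), 't': array([0.05928204, 0.43833824, 1.41094564])}
```

View pics/scene0.png

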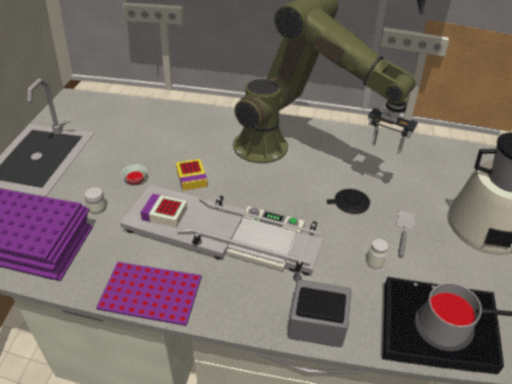

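View pics/top0.png

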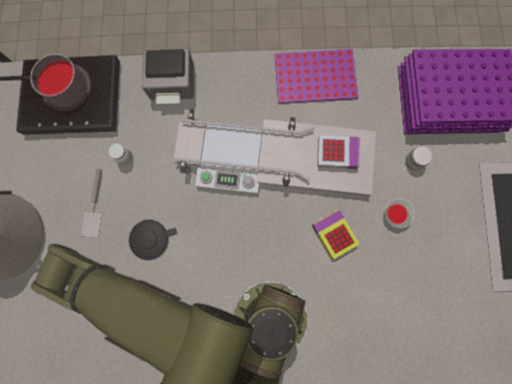

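The top view shows two candidates for the box. One is cream with a purple band at (338,151) on the infeed plate, and the other is yellow at (337,236) on the worktop, which is the decoy. I choose the cream one and check it in a close crop.

```bash
cat > h.py <<'E'
import numpy as np, cv2
from station import ctrl
from scipy.optimize import least_squares
def proj(m,X):
    X=np.atleast_2d(X); c=X@np.array(m["R"]).T+m["t"]; s=c[:,:2]/c[:,2:]
    r2=(s**2).sum(1,keepdims=True); d=s*(1+m["k1"]*r2)
    return d*[m["fx"],m["fy"]]+[m["cx"],m["cy"]]
def back(m,uv,z):
    uv=np.atleast_2d(np.float64(uv)); d=(uv-[m["cx"],m["cy"]])/[m["fx"],m["fy"]]; s=d.copy()
    for _ in range(30): s=d/(1+m["k1"]*(s**2).sum(1,keepdims=True))
    R=np.array(m["R"]); D=np.c_[s,np.ones(len(s))]@R; C=-R.T@np.array(m["t"])
    return C+D*((z-C[2])/D[:,2])[:,None]
E
python3 - <<'E'
import cv2
im=cv2.imread("pics/top0.png")
c=im[105:205,165:385]; cv2.imwrite("pics/crop_top.png",cv2.resize(c,None,fx=3.6,fy=3.6,interpolation=cv2.INTER_CUBIC))
c=im[120:205,285:385]; cv2.imwrite("pics/crop_box.png",cv2.resize(c,None,fx=7,fy=7,interpolation=cv2.INTER_CUBIC))
E
```

```text
(no output)
```

View pics/crop_top.png

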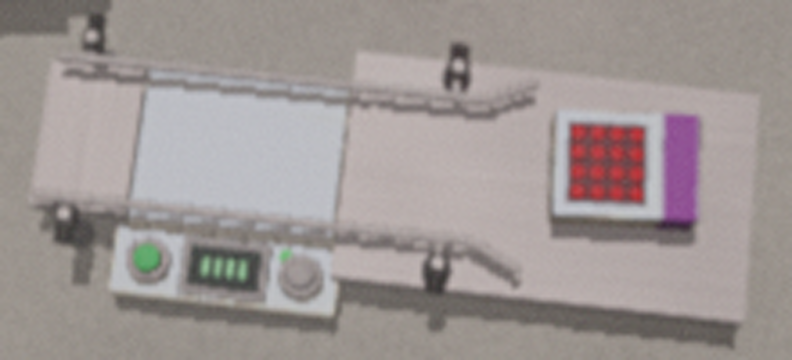

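View pics/crop_box.png

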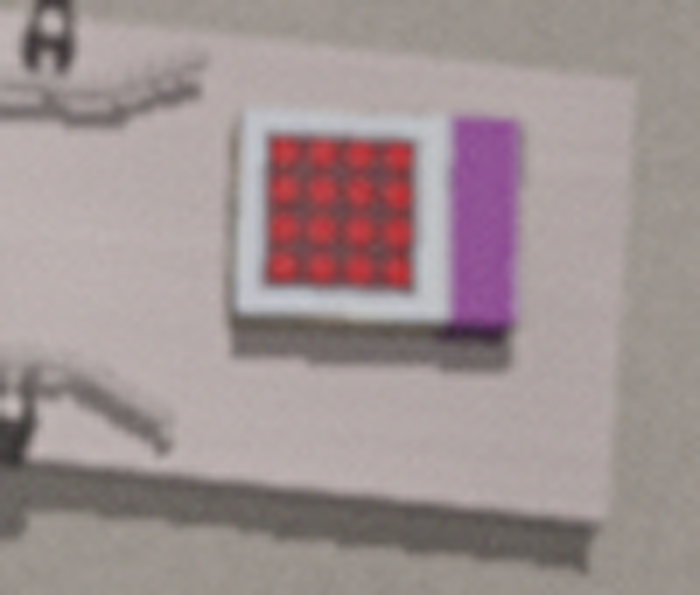

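The crop confirms a cream box with a purple band at the rear, crop_box corners about (240,108), (518,118), (513,325) and (237,315). Next I fit the lane and box poses.

```bash
cat >> h.py <<'E'
def T(p,L):
    L=np.atleast_2d(np.float64(L)); c,s=np.cos(p[2]),np.sin(p[2])
    return np.c_[p[0]+c*L[:,0]-s*L[:,1],p[1]+s*L[:,0]+c*L[:,1],L[:,2]]
def fit(m,L,uv,p0):
    L=np.array(L)/1000.
    r=least_squares(lambda p:(proj(m,T(p,L))-uv).ravel(),p0,loss="soft_l1")
    return r.x, (proj(m,T(r.x,L))-uv).round(2)
def tolane(p,X):
    X=np.atleast_2d(X); c,s=np.cos(p[2]),np.sin(p[2]); d=X[:,:2]-p[:2]
    return np.c_[c*d[:,0]+s*d[:,1],-s*d[:,0]+c*d[:,1]]*1000
E
python3 - <<'E'
from h import *
m=ctrl.camera_model("top")
f=lambda a,s,o:(np.array(a)+.5)/s-.5+o
uv=f([(759,95),(740,322),(355,52),(333,275),(48,62),(33,205)],3.6,np.array([165,105]))
L=[(115,-375,50),(-115,-375,50),(115,26,50),(-115,26,50),(75,330,48),(-75,330,48)]
p,r=fit(m,L,uv,[.5,.0,0.]); print("lane",p,r.tolist())
ub=f([(240,108),(518,118),(513,325),(237,315)],7,np.array([285,120]))
B=[(52,70,92),(52,-70,92),(-52,-70,92),(-52,70,92)]
b,r=fit(m,B,ub,[.5,-.2,0.]); print("box",b,r.tolist()); print("box in lane",tolane(p,b[None,:2]),b[2]-p[2])
k=back(m,f([(147,257)],3.6,np.array([165,105])),.045); print("key",k,tolane(p,k))
print(T(p,[[-.118,.2,.045]]))
for n,u in dict(jar=(118,152),tin=(421,156),bowl=(399,214),lid=(149,240)).items(): x=back(m,[u],.05); print(n,x,tolane(p,x))
E
```

```text
lane [ 0.58081215 -0.00587927 -0.1340881 ] [[-0.2, -0.26], [1.13, -0.1], [0.26, 0.06], [-0.83, 0.54], [0.79, -0.28], [-1.24, 0.02]]
box [ 0.5638289  -0.24906812 -0.06470086] [[-0.58, 0.05], [0.29, 0.2], [1.1, -0.04], [-0.61, -0.23]]
box in lane [[  15.68030063 -243.27633444]] 0.06938724625103979
key [[0.49575442 0.2139602  0.045     ]] [[-113.68382393  206.49503793]]
[[0.49060869 0.20810048 0.045     ]]
jar [[0.59140853 0.52992809 0.05      ]] [[-61.12902672 532.41436175]]
tin [[ 0.54827982 -0.54850891  0.05      ]] [[  40.3020277  -542.10794659]]
bowl [[ 0.34465096 -0.45305682  0.05      ]] [[-174.25965111 -474.73512137]]
lid [[0.27460775 0.40899178 0.05      ]] [[-358.91852286  370.21158115]]
```

```bash
cat >> h.py <<'E'
LANE=np.array([0.5808,-0.0059,-0.1341])
from scipy.spatial.transform import Rotation as Ro
def plan(x,y,z,psi):
    "lane mm, tip-frame TCP z mm, psi=tool yaw rel lane -> tool shift mm, spin"
    o=ctrl.get_obs(); R=Ro.from_euler("xyz",o["eef_rot"]).as_matrix()
    t=T(LANE,[[x/1000,y/1000,z/1000]])[0]
    yaw=o["eef_rot"][2]; sp=-((LANE[2]+psi-yaw+np.pi)%(2*np.pi)-np.pi)
    print("t",round(o["time_s"],2),"lane",tolane(LANE,o["ee_pos"][None])[0].round(1),"z",round(o["ee_pos"][2]*1000,1),"F",o["force"].round(1),"grip",round(o["grip_width"]*1000,1))
    print("shift before spin",(R.T@(t-o["ee_pos"])*1000).round(1),"spin",round(sp,3),"  after spin:",(Ro.from_euler("z",sp).as_matrix().T@R.T@(t-o["ee_pos"])*1000).round(1))
E
python3 -c "
from h import *
plan(95,-243,200,np.pi)"
```

```text
t 0.1 lane [-468.9  467.3] z 206.3 F [ 0.6 -0.2 -1.2] grip 94.3
shift before spin [-691.9 -586.4    6.9] spin -0.197   after spin: [-563.9 -710.3    6.9]
```

```bash
python3 -m creep '{"xyz":[[0,0,0],[0,0,0],[-20,-30,0],[-33,-42,0],[-33,-42,0]],"spin":[-0.1,-0.097,0,0,0]}' 80; python3 -m creep '{"xyz":[[-33,-42,0],[-33,-42,0],[-33,-42,0],[-33,-42,0],[-33,-42,0]],"spin":[0,0,0,0,0]}'; python3 -m creep '{"xyz":[[-33,-42,0],[-33,-42,0],[-33,-42,0],[-33,-42,0],[-33,-42,0]],"spin":[0,0,0,0,0]}';  python3 -c "
from h import *
plan(95,-243,200,np.pi)"
```

```text
time_s: 0.72
ee_pos: [0.249, 0.3943, 0.2065]
eef_rot: [-3.141, -0.0, 3.009]
force: [0.8, -0.0, 0.2]
grip_width: 0.0801
time_s: 1.35
ee_pos: [0.3847, 0.1639, 0.2068]
eef_rot: [3.142, 0.0, 3.008]
force: [-0.0, 0.1, 0.5]
grip_width: 0.0802
time_s: 1.98
ee_pos: [0.5202, -0.0662, 0.2066]
eef_rot: [3.142, -0.0, 3.008]
force: [0.3, 0.9, 0.1]
grip_width: 0.0801
t 1.98 lane [-51.9 -67.9] z 206.6 F [0.3 0.9 0.1] grip 80.1
shift before spin [-146.9 -175.1    6.6] spin 0.0   after spin: [-147.  -175.1    6.6]
```

```bash
python3 -m creep '{"xyz":[[-33,-42,0],[-33,-42,0],[-33,-42,0],[-33,-42,0],[-15,-7,0]],"spin":[0,0,0,0,0]}';  python3 - <<'E'
from h import *
plan(95,-243,200,np.pi)
m=ctrl.camera_model("wrist"); im=ctrl.camera("wrist"); cv2.imwrite("pics/w1.png",im[:,:,::-1]); np.save("w1.npy",m,allow_pickle=True)
im=ctrl.camera("top"); cv2.imwrite("pics/top1.png",im[:,:,::-1])
E
```

```text
time_s: 2.6
ee_pos: [0.6422, -0.2603, 0.2054]
eef_rot: [3.141, -0.002, 3.005]
force: [-0.0, -0.0, 0.0]
grip_width: 0.08
t 2.6 lane [  94.8 -243.9] z 205.4 F [-0. -0.  0.] grip 80.0
shift before spin [-0.2  0.9  5.4] spin -0.002   after spin: [-0.2  0.9  5.4]
```

View pics/w1.png

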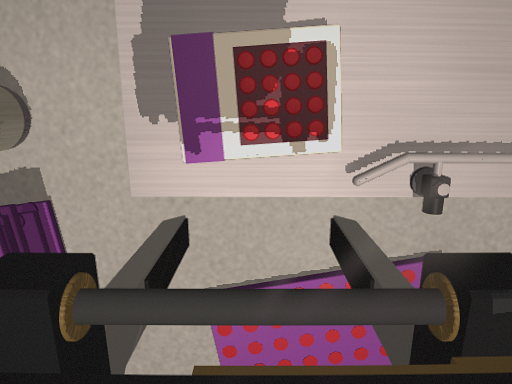

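View pics/top1.png

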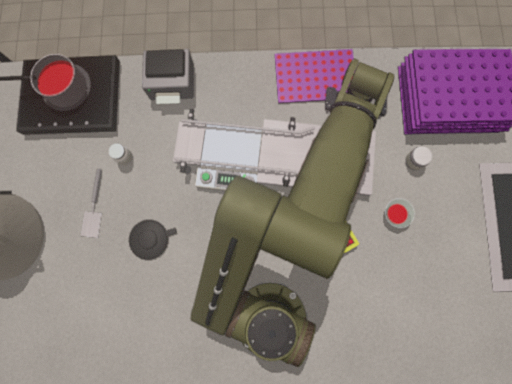

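The wrist view shows the box top corners at (171,36), (340,26), (341,152) and (184,162), the plate corner at (131,196), and the far rail's bend at (410,157) and tip at (357,181).

```bash
python3 - <<'E'
from h import *
m=np.load("w1.npy",allow_pickle=True).item()
X=back(m,[(131,196),(117,10),(500,197)],.050); print("plate",tolane(LANE,X))
X=back(m,[(357,181),(410,157),(505,157)],.072); print("rail axis",tolane(LANE,X))
b,r=fit(m,[(52,-70,92),(-52,-70,92),(-52,70,92),(52,70,92)],np.array([(184,162),(171,36),(340,26),(341,152)]),[.56,-.25,0.]); print(b,r.tolist(),tolane(LANE,b[None,:2]),b[2]-LANE[2])
E
```

```text
plate [[ 113.28878682 -373.3937792 ]
 [ -61.19334852 -371.07948467]
 [ 115.22078622    6.5661613 ]]
rail axis [[  93.28857952 -150.10456785]
 [  70.52272586 -102.02778005]
 [  70.44317114  -11.6516827 ]]
[ 0.56531255 -0.24857869 -0.07762301] [[-1.99, 1.42], [-3.07, -0.51], [2.65, -1.47], [2.08, 2.07]] [[  17.09735579 -242.57058455]] 0.05647698818178187
```

```bash
python3 -m creep '{"xyz":[[0,0,40],[0,0,40],[0,0,30],[0,0,10],[0,0,0]],"spin":[0,0,0,0,0]}'; python3 -m creep '{"xyz":[[6,0,0],[6,0,0],[5,0,0],[5,0,0],[0,0,0]],"spin":[0,0,0,0,0]}';  python3 - <<'E'
from h import *
plan(60,-243,85,np.pi)
m=ctrl.camera_model("wrist"); im=ctrl.camera("wrist"); cv2.imwrite("pics/w2.png",im[:,:,::-1]); np.save("w2.npy",m,allow_pickle=True)
E
```

```text
time_s: 3.32
ee_pos: [0.6419, -0.2572, 0.0873]
eef_rot: [3.142, -0.0, 3.008]
force: [0.1, -0.9, 0.5]
grip_width: 0.0796
time_s: 3.95
ee_pos: [0.6202, -0.2548, 0.0874]
eef_rot: [-3.141, 0.001, 3.008]
force: [1.7, -0.6, 2.1]
grip_width: 0.08
t 3.95 lane [  72.3 -241.4] z 87.4 F [ 1.7 -0.6  2.1] grip 80.0
shift before spin [12.3 -1.6  2.4] spin 0.0   after spin: [12.3 -1.6  2.4]
```

View pics/w2.png

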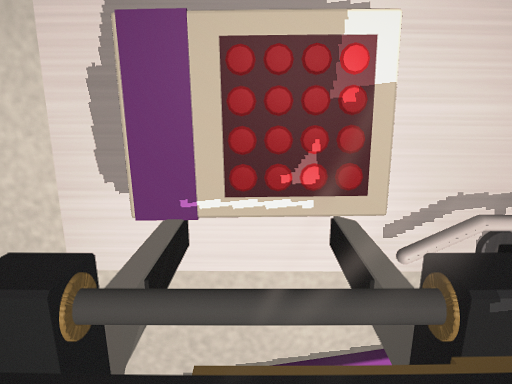

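The fingers now lie against the box's far side. The top corners are (135,220), (116,10), (402,9) and (388,215).

```bash
cat > box.py <<'E'
from h import *
import sys,json
def boxfit(mf,uv,c):
    m=np.load(mf,allow_pickle=True).item()
    b,r=fit(m,[(a*52,d*70,92) for a,d in c],np.array(uv),[.56,-.1,-.13]); print("box lane",tolane(LANE,b[None,:2])[0].round(1),"yaw",round(b[2]-LANE[2],4),"res",r.tolist())
E
python3 - <<'E'
from box import *
boxfit("w2.npy",[(135,220),(116,10),(402,9),(388,215)],[(1,-1),(-1,-1),(-1,1),(1,1)])
E
```

```text
box lane [  10.  -239.2] yaw 0.0056 res [[-3.64, 0.49], [-4.72, -0.17], [7.8, -0.75], [3.27, 4.2]]
```

```bash
python3 -m creep '{"xyz":[[5,0,0],[4,0,0],[3,0,0],[0,0,0]],"spin":[0,0,0,0]}';  python3 - <<'E'
from h import *
plan(60,-243,85,np.pi)
m=ctrl.camera_model("wrist"); im=ctrl.camera("wrist"); cv2.imwrite("pics/w3.png",im[:,:,::-1]); np.save("w3.npy",m,allow_pickle=True)
E
```

```text
time_s: 4.5
ee_pos: [0.6083, -0.253, 0.087]
eef_rot: [3.141, 0.0, 3.008]
force: [2.8, 0.7, 2.6]
grip_width: 0.0796
t 4.5 lane [  60.3 -241.2] z 87.0 F [2.8 0.7 2.6] grip 79.6
shift before spin [ 0.3 -1.8  2. ] spin 0.0   after spin: [ 0.3 -1.8  2. ]
```

View pics/w3.png

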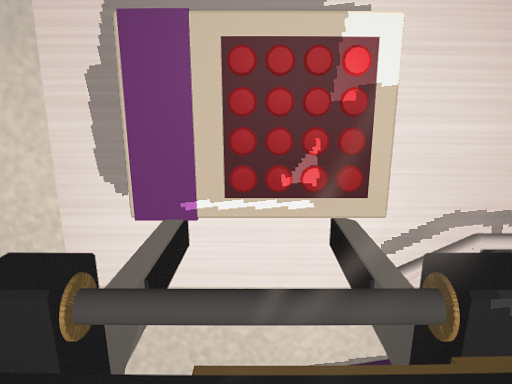

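The box is pressed flat against both fingertips, so it is square with x ≈ 0. I retreat, lift, turn 90° and go behind it.

```bash
python3 -m creep '{"xyz":[[-8,0,0],[0,0,-35],[0,0,-25],[0,0,0],[0,0,0]],"spin":[0,0,0,0.175,0.175]}' 70; python3 -m creep '{"xyz":[[0,0,0],[0,0,0],[0,0,0],[0,0,0],[0,0,0]],"spin":[0.175,0.175,0.175,0.175,0.175]}'; python3 -m creep '{"xyz":[[0,0,0],[0,0,0],[-29,-23,0],[-30,-23,0],[-30,-22,0]],"spin":[0.175,0.171,0,0,0]}';  python3 - <<'E'
from h import *
plan(0,-330,85,np.pi/2)
m=ctrl.camera_model("wrist"); im=ctrl.camera("wrist"); cv2.imwrite("pics/w4.png",im[:,:,::-1]); np.save("w4.npy",m,allow_pickle=True)
E
```

```text
time_s: 5.18
ee_pos: [0.6162, -0.254, 0.1464]
eef_rot: [-3.141, -0.002, 2.652]
force: [0.0, -0.8, -1.2]
grip_width: 0.0702
time_s: 5.8
ee_pos: [0.6162, -0.254, 0.1461]
eef_rot: [-3.14, -0.001, 1.777]
force: [1.0, -0.5, 0.2]
grip_width: 0.0697
time_s: 6.42
ee_pos: [0.5361, -0.3338, 0.1462]
eef_rot: [-3.14, -0.001, 1.437]
force: [-0.1, -0.2, -0.6]
grip_width: 0.0699
t 6.42 lane [  -0.5 -331. ] z 146.2 F [-0.1 -0.2 -0.6] grip 69.9
shift before spin [ 0.9  0.6 61.2] spin 0.0   after spin: [ 0.9  0.6 61.2]
```

View pics/w4.png

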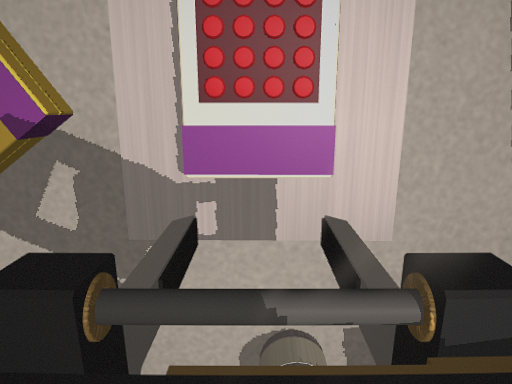

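```bash
python3 - <<'E'
from h import *
m=np.load("w4.npy",allow_pickle=True).item()
print("rear corners",tolane(LANE,back(m,[(184,175),(333,174)],.092)).round(1))
print("plate edges",tolane(LANE,back(m,[(128,239),(393,239),(114,50),(410,50)],.050)).round(1))
E
```

```text
rear corners [[ -54.  -307.6]
 [  50.  -306.8]]
plate edges [[-115.5 -372.7]
 [ 114.6 -372.3]
 [-112.5 -218.7]
 [ 113.4 -218.6]]
```

```bash
python3 -m creep '{"xyz":[[0,0,30],[0,0,25],[0,0,7],[5,0,0],[5,0,0]],"spin":[0,0,0,0,0]}'; python3 -m creep '{"xyz":[[6,0,0],[8,0,0],[10,0,0],[10,0,0],[10,0,0]],"spin":[0,0,0,0,0]}';  python3 - <<'E'
from h import *
plan(0,54,85,np.pi/2)
m=ctrl.camera_model("wrist"); im=ctrl.camera("wrist"); cv2.imwrite("pics/w5.png",im[:,:,::-1]); np.save("w5.npy",m,allow_pickle=True)
E
```

```text
time_s: 7.1
ee_pos: [0.5388, -0.3233, 0.0859]
eef_rot: [3.14, 0.001, 1.437]
force: [0.4, -2.0, -1.1]
grip_width: 0.0703
time_s: 7.72
ee_pos: [0.5446, -0.2798, 0.0858]
eef_rot: [3.14, 0.001, 1.437]
force: [-0.1, -5.3, 3.3]
grip_width: 0.07
t 7.72 lane [   0.7 -276.2] z 85.8 F [-0.1 -5.3  3.3] grip 70.0
shift before spin [330.2  -0.7   0.4] spin 0.0   after spin: [330.2  -0.7   0.4]
```

View pics/w5.png

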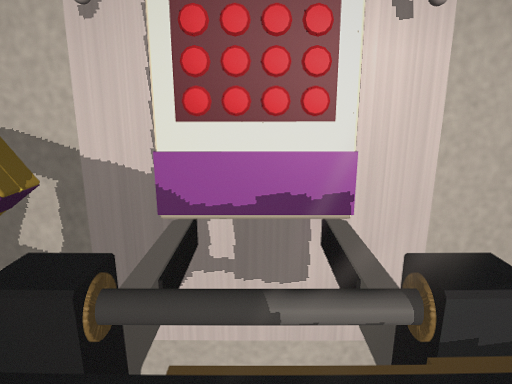

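```bash
python3 -m creep '{"xyz":[[12,0,0],[12,0,0],[12,0,0],[12,0,0],[12,0,0]],"spin":[0,0,0,0,0]}'; python3 -m creep '{"xyz":[[12,0,0],[12,0,0],[12,0,0],[12,0,0],[12,0,0]],"spin":[0,0,0,0,0]}';  python3 - <<'E'
from h import *
plan(0,54,85,np.pi/2)
m=ctrl.camera_model("wrist"); im=ctrl.camera("wrist"); cv2.imwrite("pics/w6.png",im[:,:,::-1]); np.save("w6.npy",m,allow_pickle=True)
print("rear corners w5",tolane(LANE,back(np.load("w5.npy",allow_pickle=True).item(),[(158,215),(353,215)],.092)).round(1))
im=ctrl.camera("scene"); cv2.imwrite("pics/s6.png",cv2.resize(im[160:290,110:340,::-1],None,fx=3.4,fy=3.4,interpolation=cv2.INTER_CUBIC))
E
```

```text
time_s: 8.4
ee_pos: [0.5526, -0.2205, 0.0858]
eef_rot: [3.14, 0.001, 1.437]
force: [-0.6, -6.4, 4.0]
grip_width: 0.0701
time_s: 9.02
ee_pos: [0.5606, -0.161, 0.0858]
eef_rot: [3.14, 0.001, 1.437]
force: [-0.7, -6.5, 4.6]
grip_width: 0.07
t 9.03 lane [   0.7 -156.4] z 85.8 F [-0.7 -6.5  4.6] grip 70.0
shift before spin [210.4  -0.7   0.5] spin 0.0   after spin: [210.4  -0.7   0.5]
rear corners w5 [[ -53.8 -262.4]
 [  49.7 -262.4]]
```

View pics/w6.png

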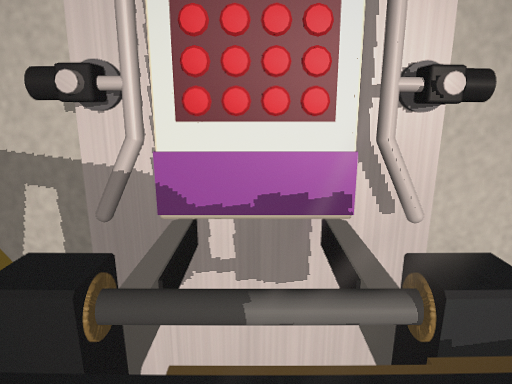

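View pics/s6.png

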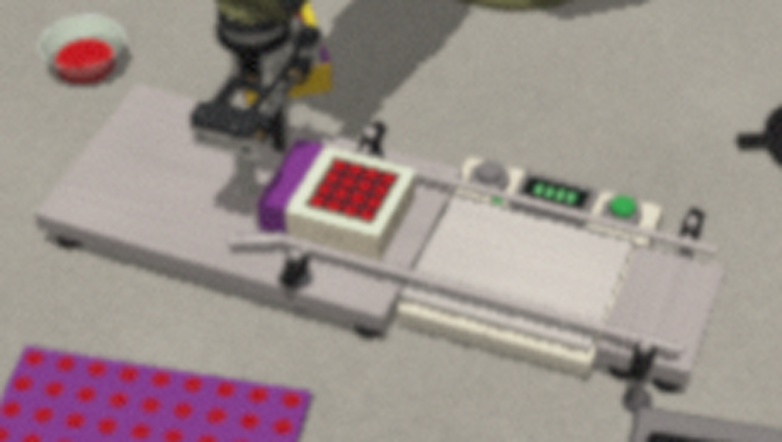

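The box is square and entering the rails with roughly equal gaps on both sides (about 12 and 15 mm), so I continue.

```bash
python3 -m creep '{"xyz":[[12,0,0],[12,0,0],[12,0,0],[12,0,0],[12,0,0]],"spin":[0,0,0,0,0]}'; python3 -m creep '{"xyz":[[12,0,0],[12,0,0],[12,0,0],[12,0,0],[12,0,0]],"spin":[0,0,0,0,0]}';  python3 - <<'E'
from h import *
plan(0,54,85,np.pi/2)
m=ctrl.camera_model("wrist"); im=ctrl.camera("wrist"); cv2.imwrite("pics/w7.png",im[:,:,::-1]); np.save("w7.npy",m,allow_pickle=True)
im=ctrl.camera("scene"); cv2.imwrite("pics/s7.png",cv2.resize(im[160:290,110:340,::-1],None,fx=3.4,fy=3.4,interpolation=cv2.INTER_CUBIC))
E
```

```text
time_s: 9.75
ee_pos: [0.5683, -0.1017, 0.0852]
eef_rot: [3.141, 0.001, 1.436]
force: [-0.8, -5.4, 2.7]
grip_width: 0.0701
time_s: 10.38
ee_pos: [0.5765, -0.0424, 0.0854]
eef_rot: [3.141, 0.001, 1.436]
force: [-0.6, -2.5, 0.8]
grip_width: 0.0696
t 10.38 lane [  0.6 -36.8] z 85.4 F [-0.6 -2.5  0.8] grip 69.6
shift before spin [90.8 -0.7  0.4] spin -0.0   after spin: [90.8 -0.6  0.4]
```

View pics/w7.png

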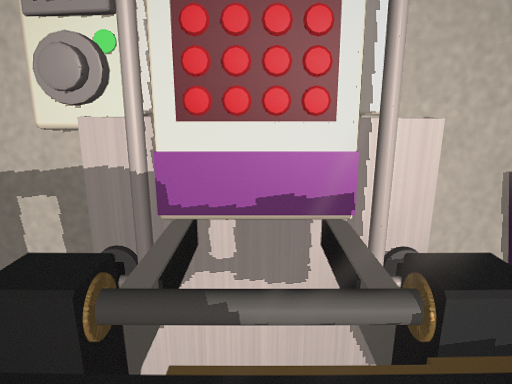

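View pics/s7.png

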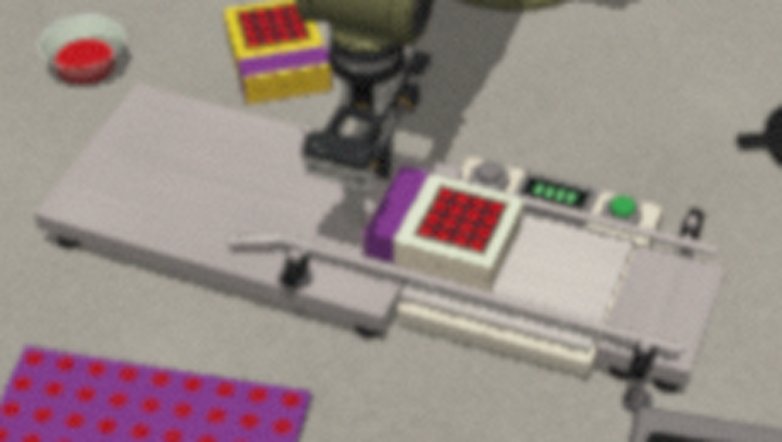

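```bash
python3 - <<'E'
from h import *
m=np.load("w7.npy",allow_pickle=True).item()
print("infeed front edge (+-115,26)",tolane(LANE,back(m,[(80,117),(442,117)],.050)).round(1))
print("rail axes row 100",tolane(LANE,back(m,[(132,100),(391,100)],.072)).round(1))
print("box rear",tolane(LANE,back(m,[(158,215),(354,215)],.092)).round(1))
E
```

```text
infeed front edge (+-115,26) [[-111.2   27. ]
 [ 113.1   27.1]]
rail axes row 100 [[-69.8  36.6]
 [ 71.9  36.7]]
box rear [[-53.8 -22.8]
 [ 50.  -22.7]]
```

```bash
python3 -m creep '{"xyz":[[12,0,0],[12,0,0],[12,0,0],[12,0,0],[12,0,0]],"spin":[0,0,0,0,0]}'; python3 -m creep '{"xyz":[[10,0,0],[8,0,0],[5,0,0],[4,0,0],[0,0,0]],"spin":[0,0,0,0,0]}';  python3 - <<'E'
from h import *
plan(0,50,85,np.pi/2)
m=ctrl.camera_model("wrist"); im=ctrl.camera("wrist"); cv2.imwrite("pics/w8.png",im[:,:,::-1]); np.save("w8.npy",m,allow_pickle=True)
im=ctrl.camera("scene"); cv2.imwrite("pics/s8.png",cv2.resize(im[160:290,110:340,::-1],None,fx=3.4,fy=3.4,interpolation=cv2.INTER_CUBIC))
E
```

```text
time_s: 11.1
ee_pos: [0.5843, 0.0185, 0.0847]
eef_rot: [-3.141, 0.0, 1.437]
force: [0.4, -2.0, -1.0]
grip_width: 0.07
time_s: 11.72
ee_pos: [0.588, 0.0446, 0.085]
eef_rot: [3.141, -0.0, 1.437]
force: [0.2, -0.4, 0.7]
grip_width: 0.0701
t 11.72 lane [ 0.4 51.1] z 85.0 F [ 0.2 -0.4  0.7] grip 70.1
shift before spin [-1.1 -0.4 -0. ] spin 0.0   after spin: [-1.1 -0.4 -0. ]
```

View pics/w8.png

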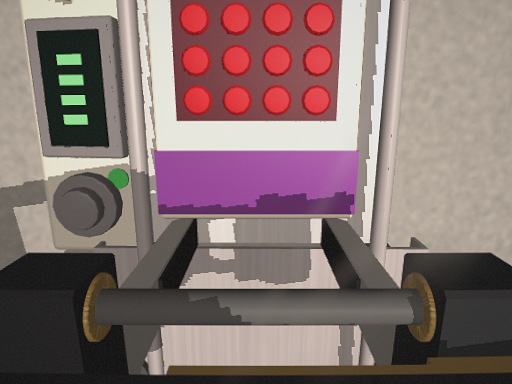

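View pics/s8.png

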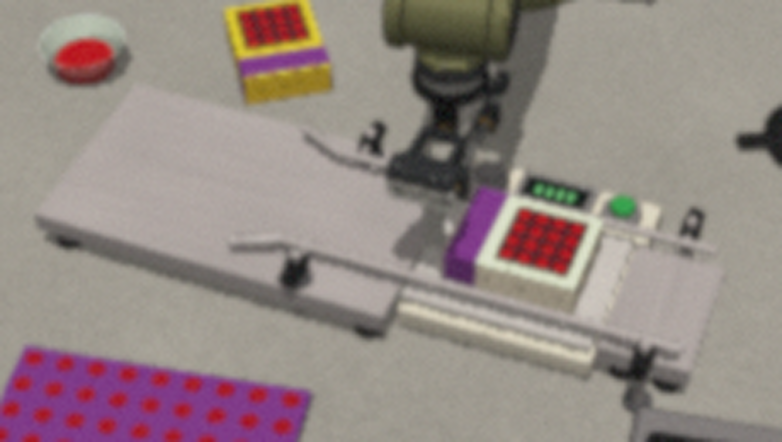

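The box is wholly on the pan and square. I back off, lift, close the fingers and go look at the green key.

```bash
python3 -m creep '{"xyz":[[-10,0,0],[-14,0,0],[0,0,-40],[0,0,-50],[0,0,-10]],"spin":[0,0,0,0,0]}'; python3 -m creep '{"xyz":[[30,-40,0],[30,-40,0],[10,-38,0],[0,0,0]],"spin":[0,0,0,0]}' 0;  python3 - <<'E'
from h import *
plan(-118,206,160,np.pi/2)
m=ctrl.camera_model("wrist"); im=ctrl.camera("wrist"); cv2.imwrite("pics/w9.png",im[:,:,::-1]); np.save("w9.npy",m,allow_pickle=True)
E
```

```text
time_s: 12.45
ee_pos: [0.5857, 0.0195, 0.1883]
eef_rot: [3.136, -0.001, 1.436]
force: [-1.1, -0.0, -0.3]
grip_width: 0.0697
time_s: 12.95
ee_pos: [0.4755, 0.106, 0.1846]
eef_rot: [-3.141, 0.0, 1.438]
force: [-0.3, -0.7, -0.8]
grip_width: 0.0333
t 12.95 lane [-119.3   96.8] z 184.6 F [-0.3 -0.7 -0.8] grip 33.3
shift before spin [109.2   1.5  24.6] spin 0.001   after spin: [109.2   1.3  24.6]
```

View pics/w9.png

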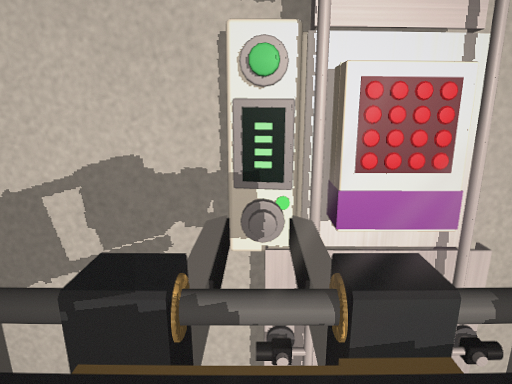

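Green key top at (264,59), grey at (262,221). The box top corners are at about (345,61), (473,62), (463,191/229) and (338,191).

```bash
python3 - <<'E'
from h import *
m=np.load("w9.npy",allow_pickle=True).item()
for z in(.044,.050):
  k=tolane(LANE,back(m,[(264,59),(262,221)],z)).round(1); print(z,k.tolist(),np.linalg.norm(k[0]-k[1]))
print("panel ends",tolane(LANE,back(m,[(229,20),(299,22),(230,249),(298,249)],.038)).round(1).tolist())
print("key width",tolane(LANE,back(m,[(249,59),(280,59)],.047)).round(1).tolist())
im=cv2.imread("pics/w9.png"); cv2.imwrite("pics/w9c.png",cv2.resize(im[0:260,210:510],None,fx=2.3,fy=2.3))
E
```

```text
0.044 [[-116.2, 207.8], [-117.4, 56.3]] 151.50475240070853
0.05 [[-116.3, 207.1], [-117.4, 58.4]] 148.70406853882645
panel ends [[-147.2, 241.3], [-85.3, 239.8], [-150.2, 23.6], [-80.0, 23.8]]
key width [[-129.4, 207.4], [-102.1, 207.5]]
```

View pics/w9c.png

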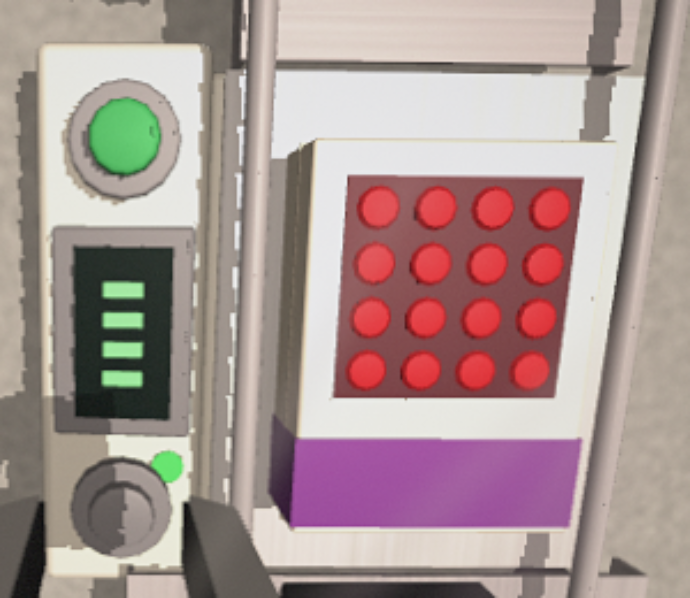

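```bash
python3 -m creep '{"xyz":[[40,1,0],[40,1,0],[30,1,0],[0,0,0]],"spin":[0,0,0,0]}';  python3 - <<'E'
from h import *
plan(-116.5,207.5,80,np.pi/2)
m=ctrl.camera_model("wrist"); im=ctrl.camera("wrist"); cv2.imwrite("pics/w10.png",im[:,:,::-1]); np.save("w10.npy",m,allow_pickle=True)
m=np.load("w9.npy",allow_pickle=True).item()
u=np.array([(293,527),(570,527),(315,140),(613,142)])/2.3+[210,0]
print("box top corners",tolane(LANE,back(m,u,.091)).round(1).tolist())
u=np.array([(250,67),(640,75),(256,570),(620,570)])/2.3+[210,0]
print("pan ends",tolane(LANE,back(m,u,.049)).round(1).tolist())
E
```

```text
time_s: 13.5
ee_pos: [0.4954, 0.2148, 0.1839]
eef_rot: [-3.141, 0.0, 1.438]
force: [-0.5, -1.3, -0.6]
grip_width: 0.0001
t 13.5 lane [-114.1  207.3] z 183.9 F [-0.5 -1.3 -0.6] grip 0.1
shift before spin [  0.2  -2.3 103.9] spin 0.001   after spin: [  0.2  -2.3 103.9]
box top corners [[-53.6, 65.5], [50.1, 65.5], [-53.9, 200.6], [45.7, 201.0]]
pan ends [[-69.4, 231.7], [78.6, 230.6], [-58.2, 29.9], [101.8, 29.7]]
```

View pics/w10.png

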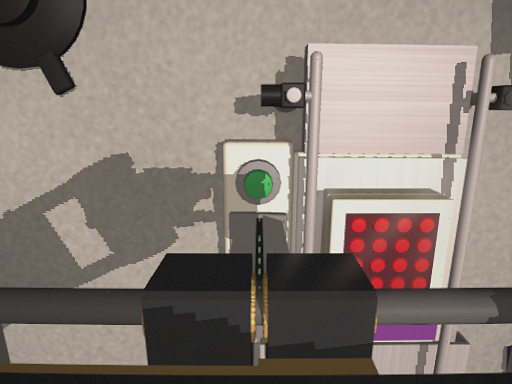

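```bash
python3 -c "
from h import *
m=np.load('w10.npy',allow_pickle=True).item()
print(tolane(LANE,back(m,[(258,184)],.047)))
"; python3 -m creep '{"xyz":[[0,-1,40],[0,-1,40],[0,0,20],[0,0,6],[0,0,0]],"spin":[0,0,0,0,0]}'; python3 -c "
from h import *
plan(-116.5,207.5,64,np.pi/2)"
```

```text
[[-116.20328356  205.23880921]]
time_s: 14.18
ee_pos: [0.4932, 0.2139, 0.0792]
eef_rot: [3.141, -0.0, 1.436]
force: [0.4, -0.6, 0.1]
grip_width: 0.0007
t 14.18 lane [-116.2  206.1] z 79.2 F [ 0.4 -0.6  0.1] grip 0.7
shift before spin [ 1.4 -0.3 15.2] spin -0.001   after spin: [ 1.4 -0.3 15.2]
```

Well placed (tips at z ≈ 57, key at (-116,206)). Now I press in small steps, watching the force.

```bash
python3 -m creep '{"xyz":[[0,0,3],[0,0,3],[0,0,2],[0,0,0]],"spin":[0,0,0,0]}'; python3 -m creep '{"xyz":[[0,0,2],[0,0,0]],"spin":[0,0]}';python3 -m creep '{"xyz":[[0,0,2],[0,0,0]],"spin":[0,0]}'
```

```text
time_s: 14.68
ee_pos: [0.4927, 0.2146, 0.0708]
eef_rot: [-3.141, 0.0, 1.437]
force: [0.2, 0.2, -0.6]
grip_width: 0.0007
time_s: 14.92
ee_pos: [0.4927, 0.2146, 0.0687]
eef_rot: [-3.141, 0.0, 1.437]
force: [-0.2, -0.4, 0.5]
grip_width: 0.0002
time_s: 15.18
ee_pos: [0.4927, 0.2145, 0.0667]
eef_rot: [-3.141, 0.0, 1.437]
force: [0.4, 0.5, 1.3]
grip_width: 0.0006
```

```bash
python3 -m creep '{"xyz":[[0,0,2],[0,0,0]],"spin":[0,0]}'; python3 -m creep '{"xyz":[[0,0,2],[0,0,0]],"spin":[0,0]}';python3 -m creep '{"xyz":[[0,0,1],[0,0,0]],"spin":[0,0]}'
```

```text
time_s: 15.42
ee_pos: [0.4927, 0.2145, 0.0647]
eef_rot: [-3.141, 0.0, 1.437]
force: [0.2, 0.4, -0.3]
grip_width: 0.0005
time_s: 15.68
ee_pos: [0.4927, 0.2145, 0.0626]
eef_rot: [-3.141, 0.0, 1.437]
force: [0.3, 0.6, -0.4]
grip_width: 0.0005
time_s: 15.92
ee_pos: [0.4928, 0.2146, 0.0618]
eef_rot: [-3.142, 0.0, 1.437]
force: [-0.1, 0.2, 0.9]
grip_width: 0.0003
```

```bash
python3 -m creep '{"xyz":[[0,0,1],[0,0,0]],"spin":[0,0]}'; python3 - <<'E'
from h import *
im=ctrl.camera("wrist"); cv2.imwrite("pics/w11.png",im[120:384,130:400,::-1].repeat(2,0).repeat(2,1))
im=ctrl.camera("scene"); cv2.imwrite("pics/s11.png",cv2.resize(im[170:260,210:340,::-1],None,fx=6,fy=6,interpolation=cv2.INTER_CUBIC))
print(ctrl.get_obs()["force"])
E
```

```text
time_s: 16.18
ee_pos: [0.4928, 0.2145, 0.0608]
eef_rot: [-3.142, 0.0, 1.437]
force: [-0.4, -1.2, 0.2]
grip_width: 0.0006
[-0.06752409  0.23374839 -0.33396553]
```

View pics/w11.png

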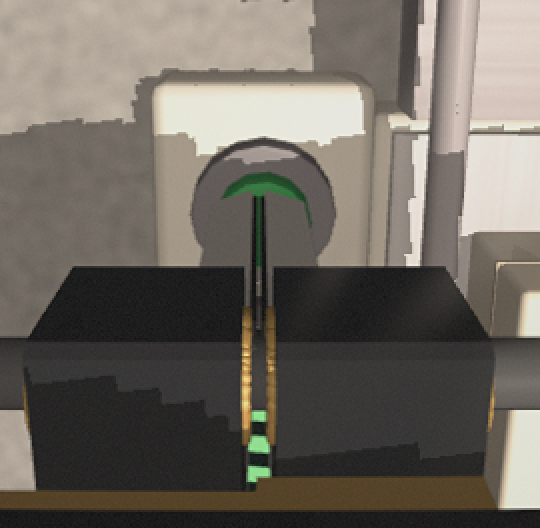

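View pics/s11.png

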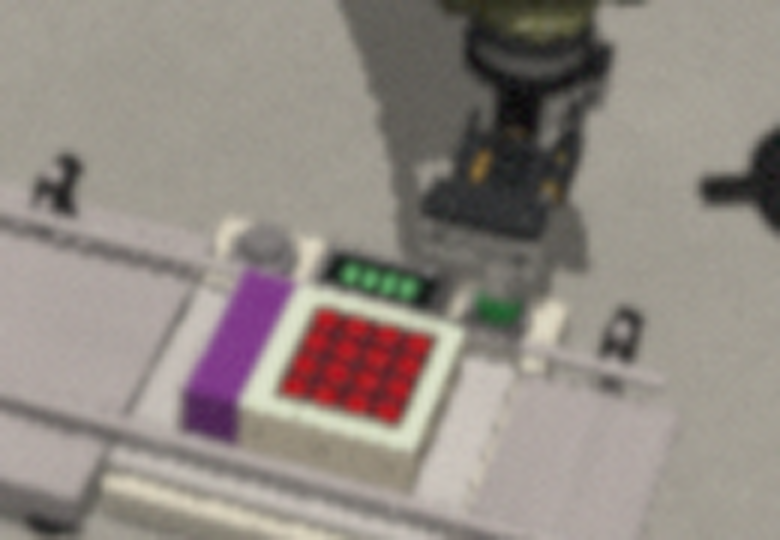

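```bash
python3 -c "
from station import ctrl; print(ctrl.tip_reach)"; python3 -m creep '{"xyz":[[0,0,1],[0,0,0],[0,0,0]],"spin":[0,0,0]}';python3 -m creep '{"xyz":[[0,0,1],[0,0,0],[0,0,0]],"spin":[0,0,0]}'
```

```text
0.022
time_s: 16.65
ee_pos: [0.4928, 0.2146, 0.0599]
eef_rot: [3.141, -0.0, 1.437]
force: [-1.2, -0.4, 2.4]
grip_width: 0.0004
time_s: 17.02
ee_pos: [0.4928, 0.2146, 0.0589]
eef_rot: [3.141, -0.0, 1.437]
force: [-0.8, -0.7, 2.3]
grip_width: 0.0007
```

```bash
python3 -m creep '{"xyz":[[0,0,1],[0,0,0],[0,0,0]],"spin":[0,0,0]}';python3 -m creep '{"xyz":[[0,0,1],[0,0,0],[0,0,0]],"spin":[0,0,0]}';python3 -m creep '{"xyz":[[0,0,1],[0,0,0],[0,0,0]],"spin":[0,0,0]}'
```

```text
time_s: 17.4
ee_pos: [0.4928, 0.2146, 0.0579]
eef_rot: [3.141, -0.0, 1.437]
force: [0.3, 1.8, 2.8]
grip_width: 0.0002
time_s: 17.77
ee_pos: [0.4928, 0.2146, 0.0569]
eef_rot: [3.142, -0.0, 1.437]
force: [0.2, 0.5, 2.6]
grip_width: 0.0002
time_s: 18.15
ee_pos: [0.4928, 0.2146, 0.0559]
eef_rot: [3.141, -0.0, 1.437]
force: [-0.0, 0.6, 3.1]
grip_width: 0.0005
```

```bash
python3 -m creep '{"xyz":[[0,0,1],[0,0,0],[0,0,0]],"spin":[0,0,0]}';python3 -m creep '{"xyz":[[0,0,1],[0,0,0],[0,0,0]],"spin":[0,0,0]}'
```

```text
time_s: 18.52
ee_pos: [0.4929, 0.2146, 0.0555]
eef_rot: [3.141, -0.0, 1.437]
force: [-4.0, -1.3, 11.6]
grip_width: 0.0
time_s: 18.9
ee_pos: [0.4929, 0.2147, 0.0553]
eef_rot: [3.141, -0.0, 1.437]
force: [-8.3, -3.7, 21.9]
grip_width: 0.0003
```

The key bottomed out: the force jumped to 22 N after about 5 mm of travel. Now I raise straight up and draw clear.

```bash
python3 -m creep '{"xyz":[[0,0,-4],[0,0,-8],[0,0,-30],[0,0,-50],[0,0,-30]],"spin":[0,0,0,0,0]}'; python3 -m creep '{"xyz":[[-30,-30,-20],[-40,-40,-10],[-30,-30,0],[0,0,0]],"spin":[0,0,0,0]}';  python3 - <<'E'
from h import *
plan(0,0,200,np.pi/2)
m=ctrl.camera_model("wrist"); im=ctrl.camera("wrist"); cv2.imwrite("pics/w12.png",im[:,:,::-1]); np.save("w12.npy",m,allow_pickle=True)
for n in("scene","top"): cv2.imwrite(f"pics/{n}12.png",ctrl.camera(n)[:,:,::-1])
im=cv2.imread("pics/scene12.png"); cv2.imwrite("pics/s12.png",cv2.resize(im[160:290,110:340],None,fx=3.4,fy=3.4,interpolation=cv2.INTER_CUBIC))
E
```

```text
time_s: 19.52
ee_pos: [0.493, 0.2146, 0.1781]
eef_rot: [3.14, -0.001, 1.437]
force: [0.4, 0.4, -0.4]
grip_width: 0.0005
time_s: 20.02
ee_pos: [0.379, 0.1279, 0.2064]
eef_rot: [3.141, -0.0, 1.436]
force: [0.6, -1.1, -0.4]
grip_width: 0.0007
t 20.02 lane [-217.9  105.6] z 206.4 F [ 0.6 -1.1 -0.4] grip 0.7
shift before spin [-105.4  218.     6.5] spin -0.001   after spin: [-105.6  217.9    6.5]
```

View pics/w12.png

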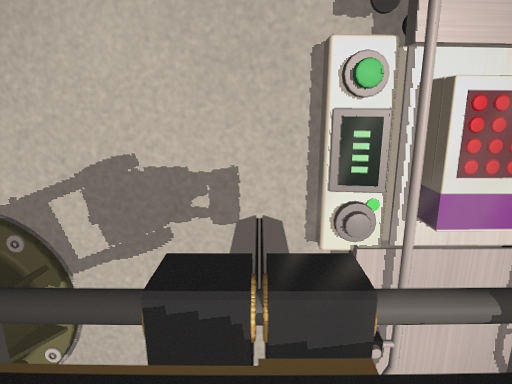

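View pics/s12.png

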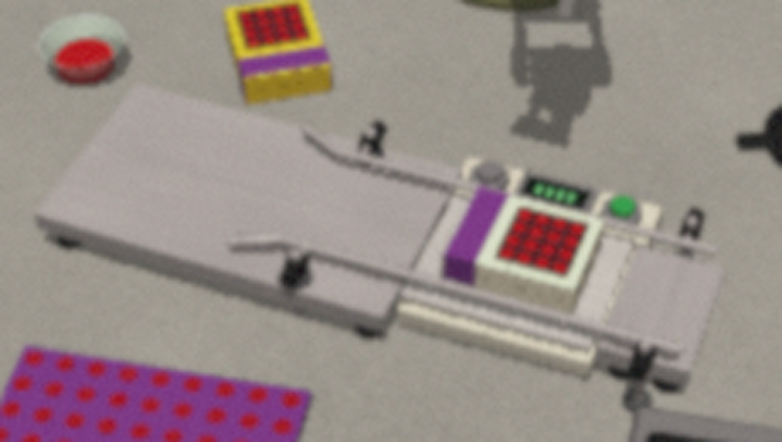

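View pics/top12.png

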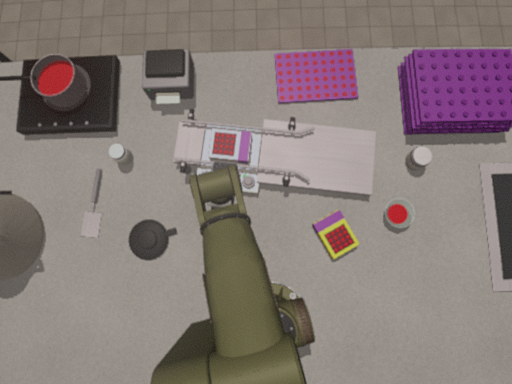

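The box stands on the pan at (228,145) in the top view. The green key is up again at (368,72) in the wrist view, and the bystanders are unmoved. I hand in.

```bash
python3 -c "
from station import ctrl
print(ctrl.hand_in(), ctrl.get_obs()['time_s'])"
```

```text
the job is handed in; nothing more can be done
the job is handed in; nothing more can be done
```

The box is on the scale's pan, the green key has been pressed and released, and the job was handed in with the clock at about 20 s of the 72 s.

- **Box:** I squared and centred the box by pushing its far side with two fingertips, then pushed it down the lane from behind. After I drew back, its rear face measured at about 60–65 mm and its front at about 201 mm along the lane, against a pan of 30–230 mm. It sat about 2–3 mm off the centre line, roughly square. The pictures showed a gap to both rails throughout, and nothing in the push forces (about 6.5 N at most) suggested a rail contact.
- **Key:** With the fingers closed I pressed straight down. The force rose from about 2.4 N to 3 N over 5 mm, then jumped to 22 N at the stop, including about 8 N sideways. I then lifted clear, and the last pictures show the key up. The grey key was not touched, and the loose objects visible had not moved.
- **Disagreements:**
  - The key's top was about 8 mm lower than I had estimated from the images.
  - The box's rear edge read about 5 mm farther along the lane from the camera than from the finger geometry. That is well inside the 30 mm margin.

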